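# Load a slide carrier into the reader's covered blind slot

## Robot

A 6-joint arm with a two-finger parallel gripper is mounted at the origin on a cart in front of the work surface, level with it; the furniture and walls round the work are solid. World frame = base frame: x ahead of the robot, y to its left, z up, the work surface at z = 0. Lengths are in m, angles in degrees, forces in N, time in s.
With the tool pointing down it reaches from about 0.275 to 0.85 m from the base axis. Payload 19 kg.
Tool frame: the origin (TCP) lies midway between the tips of the shut fingers; the grasp point (between the pads) lies 19 mm behind it (arm.tcp_to_grasp is the distance from the TCP to the grasp point, in m); z points along the fingers, y is the line along which they close (so a half turn about z gives the same grasp; the last joint's range is limited). The gripper opens to 85 mm and grips with 20 to 120 N. Pads are 22 mm wide; open, the fingers measure 114 mm over their backs; the gripper's body (76 mm by 85 mm) begins 54 mm behind the grasp point. The pads swing forward as they close: fully open they stand 13 mm farther back than shut.
Start: joints at [56.494, 8.623, 82.357, -0, 89.026, -7.678], TCP at [0.251, 0.518, 0.231] pointing down, gripper open.
Joint ranges: [-160.23, 160.23], [-39.13, 120.54], [6.94, 153.29], [-79.49, 259.48], [9.18, 160.14], [-161.06, 161.06]. Speed limits (degrees/s): [108.29, 108.29, 127.2, 172.46, 172.46, 172.46].

## Interface

Orientations are given as a 3x3 rotation matrix whose columns are the frame's x, y, z axes.
In Python, from station import arm gives the robot as it stands.
- The arm moves only by the shell command python3 -m inch 'ROWS' [FORCE]. ROWS is JSON, a list of rows, each a list of 3 entries, a list of its own where there are three numbers: the turn, a rotation vector about the world's x, y, z in rad, then the shift along the world's x, y, z in mm, then the opening, from -1 (shut) to 1 (fully open). A call has 1 to 10 rows; each row shifts and turns the commanded pose from where the row before left it; what a row does not reach is not made up. A row lasts 1/8 s, in which the tool goes at most 62.5 mm and 10.7 degrees, less where a joint would pass 70% of its speed; a pose out of reach is approached as far as the arm can. A call with a gripper value outside its range is refused whole. The fingers move at their own pace and stop on an object; FORCE is the grip in N (left out, the last holds). Time passes only in rows, so rows that do not move let the fingers close. It gives the time, the measured TCP pose, the force, the opening and the grip force at its end, in the units of the state.
- arm.observe(): the state, without advancing time (a new reading comes with each control period).
- arm.grab_frame(name): name is "side" or "top" or "wrist"; returns (picture, depth): 384x512x3 uint8, red, green, blue; 384x512 float32, m along the optical axis (not along the pixel's ray), 0 where there is no reading.
- arm.camera_info(name): a dict with "camera_matrix" (3x3 intrinsics, pixels), "dist" ([k1, k2, p1, p2, k3] as OpenCV has them; the pictures are not rectified), "cam_to_world" (4x4, takes a point from camera to world coordinates). Camera axes: x right, y down, z forward; pixel columns grow to the right and rows downward; lengths in m; the calibration is good to about 2 mm. A picture is of the moment at which its call begins: read the wrist's pose just before it. camera_info takes no time and is no camera call; for the wrist camera it gives the pose at the moment of the call.
- arm.job_done(): hands the job in; it is judged then, once.
The state is a dict: "time": time; "joints": joint angles; "joint_velocities": joint speeds; "effort": joint torques, N m; "tool_pos": TCP position; "tool_rot": TCP orientation; "wrist_force": force on the tool from outside, world axes, zero at the start; "ft_torque": the same for the moment, N m; "gripper_width": finger opening in m; "finger_force": force on a finger pad.
Only numpy, scipy, OpenCV 4.12 (cv2) and the standard library are available. Lean on these libraries where they do the work, as an engineer would, in place of code of your own. Each camera call takes 0.05 s, during which the arm holds its last target. There are 200 camera calls.

## Task

Pull up the spring-loaded knob on the slide reader's orange dust cover, slide the cover all the way to the right and let the knob's pin drop into the open-position hole. Then pick up the slide carrier by its upright blue grip and slide it level, nose first, along the sill into the uncovered slot until you feel it come fully home against the stop hidden inside (how deep the stop sits differs each time). Let go, leaving the carrier home and the cover locked open, without disturbing the lens-tissue booklet, the bottles or the coverslip box.

Things in the scene. Friction and masses are not known exactly. Their poses are not given: they have to be found in the camera images.
- reader: Slide reader: low white box fixed to the bench, 195 mm wide, 115 deep, 42 tall. Origin on the bench, on the front face, below the slot mouth's middle; x points back into the reader, y to its left. It reaches 50 mm to the left and 145 mm to the right of the origin. A grey sill level with the slot's floor (12 mm high), 60 mm wide, sticks out 45 mm in front of the mouth.
- slot_mouth (a point): Middle of the slot mouth, on the reader's front face at the level of the slot's floor, 12 mm above the bench. x points straight into the slot (level), y to the reader's left, z up. The slot is 44 mm wide, 14 mm high, and closed inside by a hidden rigid stop 60 to 80 mm behind the front face (different each time; nothing outside shows it).
- knob (a point): Knob of the index plunger on the cover's top, gripped from above: black, red band, 22 mm diameter with a 25 mm rim at its top, 29 mm tall. This point: on its axis, 13 mm below its top, 74 mm above the bench when down; 18 mm behind the reader's front face. Below the knob a collar of 16 mm diameter stands on the cover's top, which is 49 mm above the bench.
- plunger (a joint): Lift of the knob in m: 0 down, 0.012 fully pulled up. A spring pulls it down with 5 N at 0 and 7 N at 0.012. Over a hole the pin goes down to 0 and locks the cover; lifted by more than 0.006 the cover is free; let go between the holes, the pin rides on the reader's top at 0.006.
- cover (a joint): Travel of the orange dust cover in m: 0 closed (before the slot mouth, 60 mm wide), growing as it slides to the reader's right (along -y of slot_mouth), with about 1 N friction, to its end stop at 0.080 = fully open. Pin holes at 0 and at 0.080. The knob rides on the cover.
- carrier_grip (a point): Slide carrier (loose, 0.15 to 0.23 kg): aluminium plate 122x40x10 mm, nose tapering to 32 mm, glass slide on it, upright blue block grip at its rear: 20 mm long (along the plate), 24 wide, top 60 mm above the plate's underside. This point: in the grip, 46 mm above the underside, 14 below the grip's top, 110 mm behind the nose. x points to the nose, y across, z up.
- carrier_nose (a point): Middle of the nose end of the carrier, at its underside. Same axes as carrier_grip. When home it touches the hidden stop. The plate is slick (friction about 0.2) and slides easily on the sill and in the slot, 2 mm of play each side, 4 mm in height; only the stop resists it firmly.
- switch (a joint): Carrier-present feeler in the face of the hidden stop, in m: 0 free, 0.006 when the carrier's nose bears on the stop; its spring is too weak (0.1 N) to be felt or to push the carrier back.
- tissue: Lens-tissue booklet, loose, 78x105x11 mm, lying flat; origin at its underside's centre. Bystander. It and the carrier swap sides.
- stain: Brown dropper bottle with red collar and black bulb, loose, 32x34x86 mm; origin at its underside's centre. Bystander.
- oil: Small brown bottle with white cap, loose, 26x28x71 mm; origin at its underside's centre. Bystander.
- coverslips: Small pale blue square box, loose, 27x27x14 mm; origin at its underside's centre. Bystander.
Things that resemble listed ones, but are neither listed nor needed, are in the scene too. Of the things that look like the part that bears carrier_grip, the larger one is meant.

How it is judged:
By the outcome, as a careful person would: the job done as asked, in the order asked, and still so for the second after the job is handed in, with the robot touching nothing.
It also fails if it takes over 58 s, if anything falls off the work surface, if the arm or the gripper's body presses on something with over 40 N, if the wrist force passes 120 N, or if a joint passes its speed limit or range.

## Working session

There is one attempt and no reset: what is moved stays moved. The work goes in short steps, Python scripts to look and compute and a shell command to move; the robot and the scene stay as the last step left them, time stands still between calls to the robot, and variables do not carry over. Pictures are saved under pics/ and viewed, at most 10 in all, crops included, and the job is handed in when it is done.

```bash
mkdir -p pics; ls
cat > h.py <<'E'
import numpy as np, cv2
from station import arm
def grab(n,save=None):
    ci=arm.camera_info(n); im,d=arm.grab_frame(n)
    if save: cv2.imwrite('pics/'+save+'.png',im[...,::-1]); np.savez('pics/'+save+'.npz',im=im,d=d,K=ci['camera_matrix'],dist=ci['dist'],T=ci['cam_to_world'])
    return im,d,ci
def load(s): return np.load('pics/'+s+'.npz')
def world(f,uv,z=None):
    # pixel->world via depth, or on the plane of height z
    uv=np.atleast_2d(uv).astype(float)
    n=cv2.undistortPoints(uv[:,None],np.array(f['K'],float),np.array(f['dist'],float))[:,0]
    r=np.c_[n,np.ones(len(n))]; T=np.array(f['T'])
    if z is None:
        d=f['d'][uv[:,1].round().astype(int),uv[:,0].round().astype(int)]
        return (r*d[:,None])@T[:3,:3].T+T[:3,3]
    w=r@T[:3,:3].T; return T[:3,3]+w*((z-T[2,3])/w[:,2])[:,None]
E
python3 - <<'E'
from h import *
for n in('top','side'): grab(n,n+'0')
a=cv2.imread('pics/top0.png');cv2.imwrite('pics/top0v.png',cv2.resize(a,(800,600)))
E
```

```text
pics
```

View pics/top0v.png

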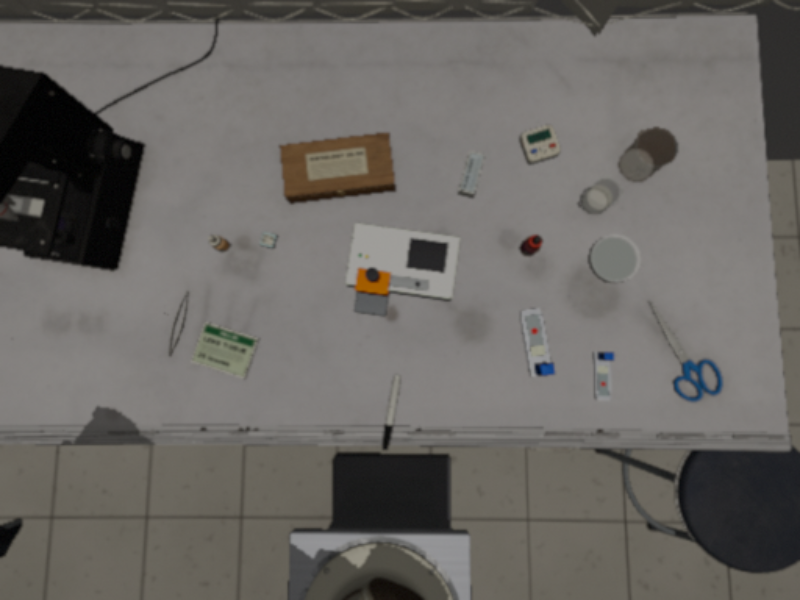

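View pics/side0.png

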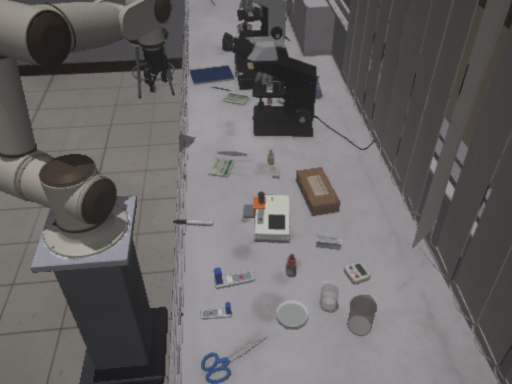

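Top view (800 px scale): the reader is at (405,262), the knob at (373,275), and the sill at (372,303). The two carrier-like things are the larger one at (537,342), with its grip at (544,369), and a smaller one at (603,375), with its grip at (606,356). The task means the larger one, so I'll check it in a crop.

Run:
```python
from h import *
f=load('top0'); im=f['im']; s=1/1.5625
A=cv2.resize(im[140:215,215:300],None,fx=4.6,fy=6*.77,interpolation=cv2.INTER_CUBIC)
B=cv2.resize(im[190:265,320:405],None,fx=4.6,fy=6*.77,interpolation=cv2.INTER_CUBIC)
cv2.imwrite('pics/crop0.png',np.hstack([A,B])[...,::-1])
P=lambda l,z=None:world(f,np.array(l)*s,z).round(4).tolist()
print('cam',f['T'][:3,3].round(3))
print('reader corners z=.042 BL,BR,FR,FL',P([(353,225),(461,235),(453,298),(346,290)],.042))
print('knob',P([(373,274)],.087),P([(373,274)]))
print('sill FL,FR',P([(355,312),(387,315)],.012))
print('grip',P([(544,369)],.06),P([(544,369)]),'nose',P([(530,309)],.01))
print('bystanders',P([(225,350),(219,243),(269,240),(532,245)],.05))
for n,b in(('blue',lambda h:(h[...,0]>105)&(h[...,0]<128)&(h[...,1]>150)&(h[...,2]>50)),):
    h=cv2.cvtColor(im,cv2.COLOR_RGB2HSV); m=b(h).astype(np.uint8)
    k,L,S,C=cv2.connectedComponentsWithStats(m)
    for i in range(1,k):
        if S[i,4]>8: print(n,S[i],C[i].round(1))
```

```text
cam [ 0.449 -0.052  1.029]
reader corners z=.042 BL,BR,FR,FL [[0.6953, 0.0473, 0.042], [0.6765, -0.1487, 0.042], [0.5618, -0.1333, 0.042], [0.576, 0.0583, 0.042]]
knob [[0.598, 0.0072, 0.087]] [[0.5984, 0.0074, 0.0845]]
sill FL,FR [[0.539, 0.0445, 0.012], [0.5336, -0.0145, 0.012]]
grip [[0.4374, -0.2863, 0.06]] [[0.4375, -0.2853, 0.0644]] nose [[0.5454, -0.2763, 0.01]]
bystanders [[0.4682, 0.2692, 0.05], [0.6602, 0.2881, 0.05], [0.6657, 0.1979, 0.05], [0.6562, -0.2739, 0.05]]
blue [386 226   6   4  23] [388.6 227.6]
blue [345 233   9   7  56] [349.1 235.8]
```

View pics/crop0.png

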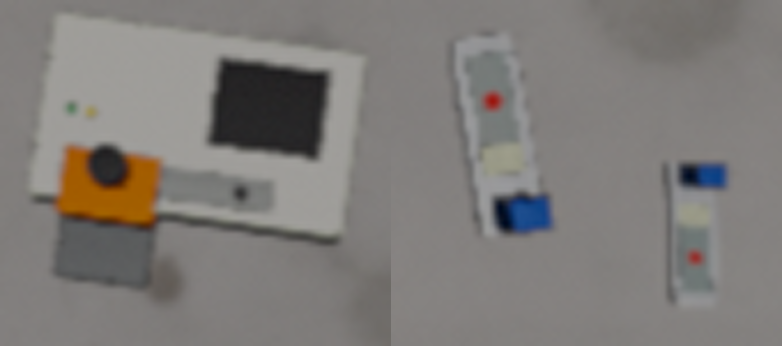

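The crop shows the large aluminium carrier on the left of its panel, with the blue grip at about (525,213) and the nose up. The smaller look-alike is on the right. The larger one is the target. Next I'll move above the knob.

Run:
```python
from h import *
o=arm.observe(); print(o['tool_rot'],o['tool_pos'],o['gripper_width'],o['wrist_force'],arm.tcp_to_grasp)
ci=arm.camera_info('wrist');print(np.array(ci['cam_to_world']).round(3),ci['camera_matrix'])
```

```text
[[-9.00105308e-01  4.35671998e-01 -5.86548752e-04]
 [ 4.35672372e-01  9.00104870e-01 -8.98608140e-04]
 [ 1.36456984e-04 -1.06438504e-03 -9.99999424e-01]] [0.25040436 0.51737198 0.23076441] 0.08548401773413036 [ 0.4974534   0.14030552 -0.63524715] 0.0187
[[ 0.436  0.851  0.292  0.175]
 [ 0.9   -0.413 -0.142  0.554]
 [-0.     0.324 -0.946  0.373]
 [ 0.     0.     0.     1.   ]] [[274.66114844   0.         251.93410382]
 [  0.         274.66114844 192.59239408]
 [  0.           0.           1.        ]]
```

```bash
python3 -m inch '[[[0,0,0.036],[35,-51,0],1],[[0,0,0.036],[35,-51,0],1],[[0,0,0.036],[35,-51,0],1],[[0,0,0.036],[35,-51,0],1],[[0,0,0.036],[35,-51,0],1],[[0,0,0.036],[35,-51,0],1],[[0,0,0.036],[35,-51,0],1],[[0,0,0.036],[35,-51,0],1],[[0,0,0.036],[35,-51,0],0.3],[[0,0,0.036],[33,-51,0],0.3]]' 40
python3 - <<'E'
from h import *
print(arm.observe()['tool_pos'],arm.observe()['tool_rot'])
im,d,ci=grab('wrist','w1')
cv2.imwrite('pics/w1v.png',cv2.resize(im,(800,600))[...,::-1])
E
```

```text
time: 1.35
tool_pos: [0.5993, 0.0056, 0.231]
tool_rot: [[-0.996, 0.09, -0.0], [0.09, 0.996, 0.0], [0.0, -0.0, -1.0]]
wrist_force: [0.2, 1.5, -0.3]
gripper_width: 0.056
finger_force: 0.0
[0.599309   0.00555717 0.23100549] [[-9.95965304e-01  8.97385217e-02 -3.32144539e-04]
 [ 8.97385201e-02  9.95965360e-01  1.95891212e-05]
 [ 3.32562354e-04 -1.02960743e-05 -9.99999945e-01]]
```

View pics/w1v.png

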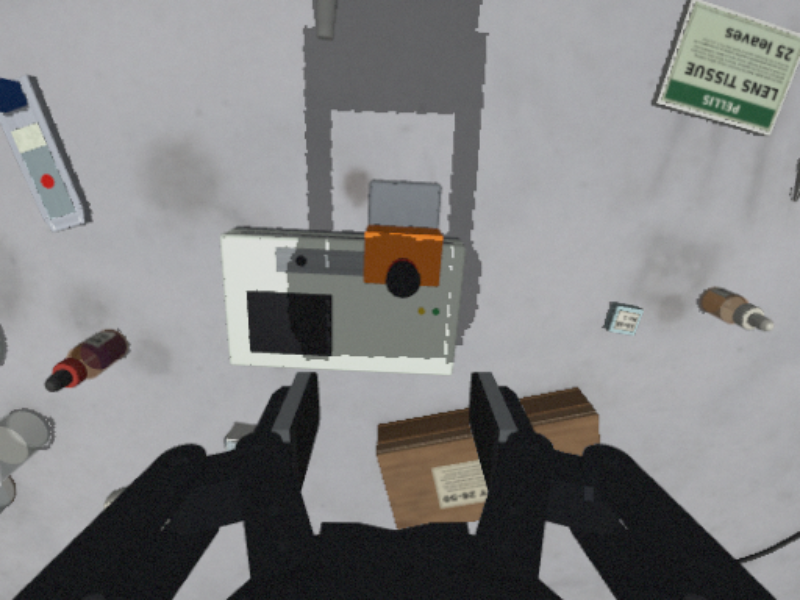

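The wrist view (800 px scale) shows the knob at (403,278), sill corners at (369,181) and (441,184), the hole at (301,261), and reader top corners at (223,234), (466,243), (450,373) and (231,363).

Run:
```python
from h import *
f=load('w1'); s=.64
P=lambda l,z=None:world(f,np.array(l)*s,z).round(4).tolist()
print('reader FR,FL,BL,BR',P([(223,235),(466,243),(450,373),(231,363)],.042))
print('sill',P([(369,181),(441,184)],.012)); print('hole',P([(301,261)],.042))
h=cv2.cvtColor(f['im'],cv2.COLOR_RGB2HSV); v=f['im'].max(2)
g=world(f,np.stack(np.meshgrid(np.arange(512),np.arange(384)),-1).reshape(-1,2)).reshape(384,512,3)
m=(g[...,2]>.076)&(g[...,2]<.1)&(np.hypot(g[...,0]-.598,g[...,1]-.007)<.04)
q=g[m]; print('knob top',len(q),np.median(q,0),q.min(0),q.max(0)); 
import cv2 as c
(cx,r,a)=c.minAreaRect(q[:,:2].astype(np.float32)*1000); print(cx,r)
print('grip',P([(12,95)],.06),'nose',P([(68,229)],.01))
o=(h[...,0]>5)&(h[...,0]<18)&(h[...,1]>180)&(v>120)&(g[...,2]>.044)&(g[...,2]<.056); q=g[o]
print('cover',q.min(0),q.max(0)); print(cv2.minAreaRect(q[:,:2].astype(np.float32)*1000))
w=(g[...,2]>.037)&(g[...,2]<.047)&(f['im'].min(2)>60)&(abs(g[...,0]-.62)<.1)&(abs(g[...,1]+.045)<.13); q=g[w];print(cv2.minAreaRect(q[:,:2].astype(np.float32)*1000))
```

```text
reader FR,FL,BL,BR [[0.563, -0.125, 0.042], [0.5868, 0.0634, 0.042], [0.6995, 0.0455, 0.042], [0.6731, -0.1424, 0.042]]
sill [[0.5349, -0.0087, 0.012], [0.5425, 0.0495, 0.012]]
hole [[0.5894, -0.0672, 0.042]]
knob top 401 [0.59906537 0.01115357 0.0863117 ] [ 0.58756196 -0.00106016  0.08040854] [0.61189545 0.02322255 0.08829153]
(599.7665405273438, 11.00595474243164) (23.98583984375, 24.34108543395996)
grip [[0.4487, -0.2467, 0.06]] nose [[0.5487, -0.2744, 0.01]]
cover [ 0.56971886 -0.01551882  0.04588094] [0.6163068  0.04353749 0.05061371]
((593.0753784179688, 12.809471130371094), (57.73008346557617, 40.31114959716797), 82.15003204345703)
((627.8446044921875, -40.88294219970703), (195.5062713623047, 123.80450439453125), 82.11839294433594)
```

```bash
python3 -m inch '[[[0,0,-0.045],[0.5,5.5,-40],0.3],[[0,0,0],[0,0,-50],0.2],[[0,0,0],[0,0,-50],0.1],[[0,0,0],[0,0,-30],0],[[0,0,0],[0,0,-5],-0.3],[[0,0,0],[0,0,0],-1],[[0,0,0],[0,0,0],-1],[[0,0,0],[0,0,0],-1],[[0,0,0],[0,0,0],-1]]' 40
```

```text
time: 2.52
tool_pos: [0.5985, 0.0124, 0.0572]
tool_rot: [[-0.991, 0.136, -0.001], [0.136, 0.991, -0.001], [0.001, -0.001, -1.0]]
wrist_force: [-7.4, -7.6, -5.6]
gripper_width: 0.0229
finger_force: 39.3
```

```bash
python3 -m inch '[[[0,0,0],[0,0,4],-1],[[0,0,0],[0,0,4],-1],[[0,0,0],[0,0,3],-1],[[0,0,0],[0,0,0],-1]]' 40
```

```text
time: 3.02
tool_pos: [0.5983, 0.0124, 0.0674]
tool_rot: [[-0.991, 0.136, -0.002], [0.136, 0.991, -0.001], [0.002, -0.001, -1.0]]
wrist_force: [-3.7, -6.9, -14.9]
gripper_width: 0.0224
finger_force: 41.5
```

```bash
python3 -m inch '[[[0,0,0],[-1,-7,0],-1],[[0,0,0],[-1.4,-10,0],-1],[[0,0,0],[-1.4,-10,0],-1],[[0,0,0],[-1.4,-10,0],-1],[[0,0,0],[-1.4,-10,0],-1],[[0,0,0],[-1.4,-10,0],-1],[[0,0,0],[-1.4,-10,0],-1],[[0,0,0],[-1,-7,0],-1],[[0,0,0],[0,0,0],-1]]' 40
```

```text
time: 4.15
tool_pos: [0.5878, -0.0619, 0.0674]
tool_rot: [[-0.991, 0.136, -0.001], [0.136, 0.991, 0.0], [0.001, -0.0, -1.0]]
wrist_force: [-6.9, -0.4, -12.4]
gripper_width: 0.0228
finger_force: 41.6
```

```bash
python3 -m inch '[[[0,0,0],[-0.2,-2,0],-1],[[0,0,0],[-0.3,-2,0],-1],[[0,0,0],[-0.1,-1,0],-1],[[0,0,0],[0,0,0],-1]]' 40
```

```text
time: 4.65
tool_pos: [0.5873, -0.0663, 0.0673]
tool_rot: [[-0.991, 0.136, -0.002], [0.136, 0.991, 0.0], [0.002, 0.0, -1.0]]
wrist_force: [-7.3, 0.7, -13.0]
gripper_width: 0.0223
finger_force: 41.6
```

```bash
python3 -m inch '[[[0,0,0],[-0.1,-1,0],-1],[[0,0,0],[-0.1,-1,0],-1],[[0,0,0],[0,0,0],-1]]' 40
```

```text
time: 5.03
tool_pos: [0.5871, -0.0675, 0.0673]
tool_rot: [[-0.991, 0.135, -0.001], [0.135, 0.991, 0.002], [0.002, 0.001, -1.0]]
wrist_force: [-6.9, 8.4, -11.8]
gripper_width: 0.0223
finger_force: 41.7
```

The cover has hit its end stop, so I'll lower the knob and let the pin drop.

```bash
python3 -m inch '[[[0,0,0],[0,0.5,-4],-1],[[0,0,0],[0,0.3,-4],-1],[[0,0,0],[0,0,-3],-1],[[0,0,0],[0,0,0],-1]]' 40; python3 -m inch '[[[0,0,0],[0,0,0],0],[[0,0,0],[0,0,0],0],[[0,0,0],[0,0,40],0.2],[[0,0,0],[0,0,50],0.2],[[0,0,0],[-20,-20,50],0.2],[[0,0,0],[-50,-30,10],0.2],[[0,0,0],[-50,-30,0],0.2]]' 40
python3 - <<'E'
from h import *
im,d,ci=grab('wrist','w2')
cv2.imwrite('pics/w2v.png',cv2.resize(im,(800,600))[...,::-1])
E
```

```text
time: 5.52
tool_pos: [0.5872, -0.0673, 0.0567]
tool_rot: [[-0.991, 0.135, -0.001], [0.135, 0.991, 0.0], [0.001, 0.0, -1.0]]
wrist_force: [-10.2, 4.5, -5.2]
gripper_width: 0.0226
finger_force: 42.0
time: 6.4
tool_pos: [0.4671, -0.1481, 0.208]
tool_rot: [[-0.991, 0.135, 0.003], [0.135, 0.991, -0.002], [-0.003, -0.001, -1.0]]
wrist_force: [-0.5, -1.3, 0.8]
gripper_width: 0.0513
finger_force: 0.0
```

View pics/w2v.png

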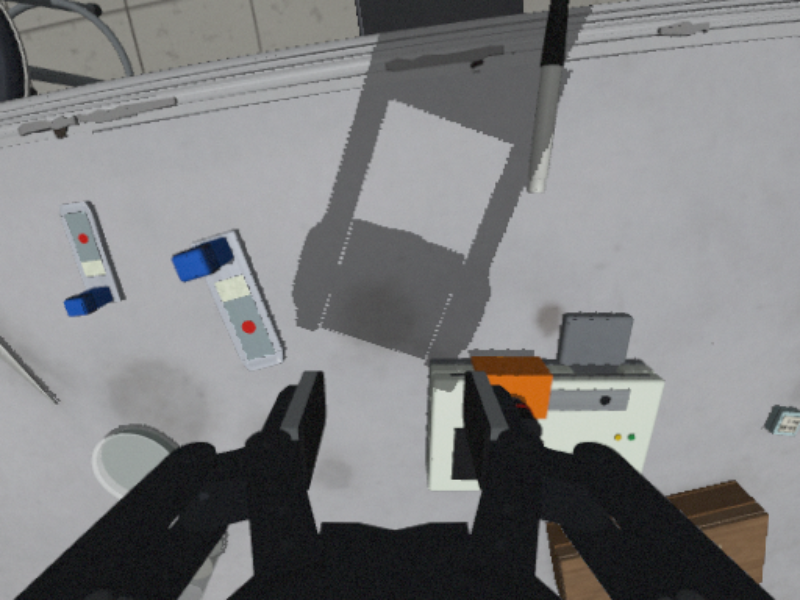

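The cover is now open, with its orange part at (510,388) and the closed-position hole at (605,400) uncovered. The carrier's grip is at (203,259) and its nose at (263,362).

```bash
cat >> h.py <<'E'
def pts(f):
    return world(f,np.stack(np.meshgrid(np.arange(512),np.arange(384)),-1).reshape(-1,2)).reshape(384,512,3)
E
python3 - <<'E'
from h import *
f=load('w2'); g=pts(f); h=cv2.cvtColor(f['im'],cv2.COLOR_RGB2HSV)
b=(h[...,0]>105)&(h[...,0]<128)&(h[...,1]>150)
c=(np.hypot(g[...,0]-.445,g[...,1]+.275)<.05)
t=g[b&c&(g[...,2]>.054)]; print('grip top',len(t),np.median(t,0),cv2.minAreaRect(t[:,:2].astype(np.float32)*1000))
T=f['T']; 
c=(np.hypot(g[...,0]-.5,g[...,1]+.275)<.09)&(g[...,2]>.0075)&(g[...,2]<.016)&~b
q=g[c];print('plate',len(q),cv2.minAreaRect(q[:,:2].astype(np.float32)*1000),np.median(q[:,2]))
P=lambda l,z:world(f,np.array(l)*.64,z).round(4).tolist()
print('nose corners, rear corner',P([(247,369),(284,357),(236,230)],.01),'grip top corners',P([(173,259),(178,280),(208,262)],.06))
k=g[(g[...,2]>.07)&(g[...,2]<.1)&(np.hypot(g[...,0]-.588,g[...,1]+.067)<.02)]; print('knob',len(k),k[:,2].max() if len(k) else 0)
print('table z',np.median(g[150:200,30*1:60,2]))
E
```

```text
grip top 368 [ 0.43732096 -0.28791388  0.05900868] ((437.5016784667969, -288.6695556640625), (19.384538650512695, 23.71013832092285), 7.3345746994018555)
plate 2173 ((486.5783996582031, -282.9931640625), (122.26078033447266, 41.40568542480469), 8.671110153198242) 0.009581265347015144
nose corners, rear corner [[0.5469, -0.2916, 0.01], [0.5395, -0.2559, 0.01], [0.4243, -0.2697, 0.01]] grip top corners [[0.4319, -0.2996, 0.06], [0.4472, -0.3006, 0.06], [0.4375, -0.2755, 0.06]]
knob 137 0.0878917793582219
table z -4.530916652800698e-05
```

```bash
python3 -m inch '[[[0,0,0.136],[-10,-47,0],0.2],[[0,0,0.136],[-10,-47,0],0.2],[[0,0,0],[-9.5,-46.5,-20],0.2],[[0,0,0],[0,0,-50],0.2],[[0,0,0],[0,0,-50],0.2],[[0,0,0],[0,0,-40],0.2],[[0,0,0],[0,0,-20],0.1]]' 40; python3 -m inch '[[[0,0,0],[0,0,0],-1],[[0,0,0],[0,0,0],-1],[[0,0,0],[0,0,0],-1],[[0,0,0],[0,0,0],-1]]' 40
```

```text
time: 7.32
tool_pos: [0.4379, -0.2876, 0.0248]
tool_rot: [[-0.991, -0.136, -0.001], [-0.136, 0.991, 0.0], [0.001, 0.001, -1.0]]
wrist_force: [0.5, -0.4, -0.4]
gripper_width: 0.0469
finger_force: 0.0
time: 7.82
tool_pos: [0.4386, -0.2879, 0.027]
tool_rot: [[-0.991, -0.136, 0.001], [-0.136, 0.991, -0.001], [-0.001, -0.001, -1.0]]
wrist_force: [-0.1, -0.0, -0.8]
gripper_width: 0.0236
finger_force: 44.7
```

```bash
python3 -m inch '[[[0,0,0],[0,0,15],-1],[[0,0,0],[0,0,30],-1],[[0,0,0],[0,10,15],-1],[[0,0,-0.04],[0,40,0],-1],[[0,0,-0.058],[3,50,0],-1],[[0,0,-0.058],[3,50,0],-1],[[0,0,-0.058],[3,50,0],-1],[[0,0,-0.058],[3,50,0],-1],[[0,0,0],[3,40,0],-1],[[0,0,0],[1,30,0],-1]]' 40; python3 -m inch '[[[0,0,0],[0,0,-20],-1],[[0,0,0],[0,0,0],-1],[[0,0,0],[0,0,0],-1]]' 40
python3 - <<'E'
from h import *
for n in('top','side','wrist'): grab(n,n+'3')
a=load('top3')['im'][130:230,205:305];b=load('side3')['im'][165:265,200:300]; c=load('wrist3')['im']
R=lambda x:cv2.resize(x,(400,400),interpolation=cv2.INTER_CUBIC)
cv2.imwrite('pics/c3.png',np.hstack([R(a),R(b)])[...,::-1]); cv2.imwrite('pics/w3v.png',cv2.resize(c,(800,600))[...,::-1])
E
```

```text
time: 9.07
tool_pos: [0.4539, 0.0345, 0.0867]
tool_rot: [[-0.991, 0.134, 0.0], [0.134, 0.991, 0.0], [-0.0, 0.0, -1.0]]
wrist_force: [1.0, -0.8, -2.1]
gripper_width: 0.0233
finger_force: 44.7
time: 9.45
tool_pos: [0.4544, 0.0323, 0.0669]
tool_rot: [[-0.991, 0.136, 0.0], [0.136, 0.991, -0.0], [-0.0, -0.0, -1.0]]
wrist_force: [0.8, -1.2, -1.1]
gripper_width: 0.0231
finger_force: 44.5
```

View pics/c3.png

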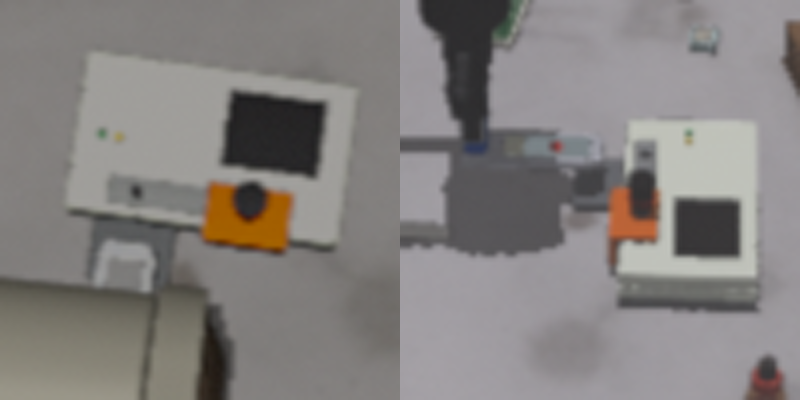

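View pics/w3v.png

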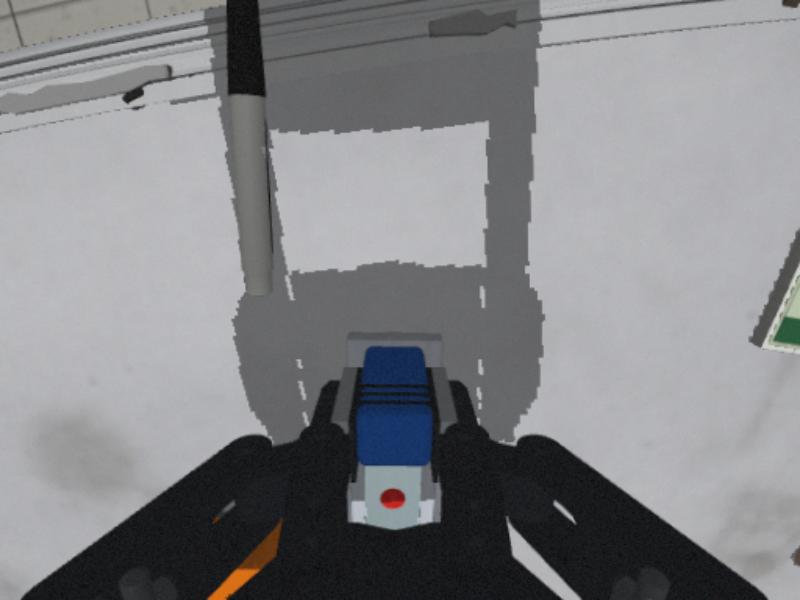

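The top crop shows the nose at (103–152, 240) over the sill, whose back corners are at (91,220) and (177,232). The wrist view shows the carrier square in the fingers. I'll work out the lateral offset in the top camera alone.

Run:
```python
from h import *
f=load('top3'); g=pts(f); im=f['im'].astype(int)
ex=np.array([.991,-.136]);ey=np.array([.136,.991]); O=np.array([.5833,.0143])
loc=lambda p:np.c_[(p[:,:2]-O)@ex,(p[:,:2]-O)@ey]*1000
def rep(n,m):
    p=g[m]; l=loc(p)
    for a in range(-60,20,4):
        s=(l[:,0]>=a)&(l[:,0]<a+4)
        if s.sum()>3: print(n,a,s.sum(),l[s,1].min().round(1),l[s,1].max().round(1),'mid',((l[s,1].min()+l[s,1].max())/2).round(1),p[s,2].mean().round(4))
L=((g[...,:2]-O)@ex*1000); Y=((g[...,:2]-O)@ey*1000); Z=g[...,2]
box=(abs(Y)<45)&(L>-60)&(L<5)
rep('plate',box&(Z>.044)&(Z<.056)&(L<-8))
rep('sill',box&(Z>.006)&(Z<.02))
# reader sides
p=(Z>.036)&(Z<.047)&(L>0)&(L<130)&(Y>-170)&(Y<80)
print('reader y',np.percentile(Y[p],[.5,99.5]),'x',np.percentile(L[p],[.5,99.5]),cv2.minAreaRect(g[p][:,:2].astype(np.float32)*1000))
# wrist: carrier yaw/rear lateral vs tool
f=load('wrist3'); P=world(f,np.array([(348,333),(441,334)])*.64,.05); t=np.array([.4544,.0323])
print('rear corners in tool',((P[:,:2]-t)@ex*1000).round(1),((P[:,:2]-t)@ey*1000).round(1))
P=world(f,np.array([(349,520),(438,523)])*.64,.05)
print('plate front vis',((P[:,:2]-t)@ex*1000).round(1),((P[:,:2]-t)@ey*1000).round(1))
```

```text
plate -56 9 -19.1 11.7 mid -3.7 0.0507
plate -52 20 -21.6 15.1 mid -3.3 0.0503
plate -48 21 -23.3 15.6 mid -3.9 0.0505
plate -44 22 -23.2 16.0 mid -3.6 0.0503
plate -40 20 -22.4 16.5 mid -2.9 0.0503
plate -36 20 -22.1 14.5 mid -3.8 0.0514
plate -32 21 -21.1 15.7 mid -2.7 0.0494
plate -28 18 -20.8 13.0 mid -3.9 0.0506
plate -24 15 -20.1 10.8 mid -4.6 0.0499
sill -48 5 -27.4 25.2 mid -1.1 0.0108
sill -44 7 -32.6 25.7 mid -3.5 0.0117
sill -40 9 -32.2 26.4 mid -2.9 0.0111
sill -36 9 -31.9 27.1 mid -2.4 0.0119
sill -32 10 -31.0 27.1 mid -1.9 0.0124
sill -28 9 -30.4 24.7 mid -2.9 0.012
sill -24 8 -32.6 25.2 mid -3.7 0.0125
sill -20 18 -32.2 26.2 mid -3.0 0.0126
sill -16 29 -31.7 27.0 mid -2.3 0.0121
sill -12 25 -31.0 24.1 mid -3.5 0.012
sill -8 29 -30.6 25.1 mid -2.8 0.0121
sill -4 31 -44.6 40.4 mid -2.1 0.0122
reader y [-146.92009856   45.59499425] x [  0.67989997 112.00407407] ((632.717041015625, -43.57636260986328), (195.29714965820312, 113.55906677246094), 82.21022033691406)
rear corners in tool [-15.  -14.5] [-18.7  18.7]
plate front vis [83.3 85.2] [-22.   21.1]
```

```bash
python3 -m inch '[[[0,0,0],[0,0.5,-17],-1],[[0,0,0],[0,0,-9],-1],[[0,0,0],[0,0,0],-1],[[0,0,0],[9.9,-1.36,0],-1],[[0,0,0],[9.9,-1.36,0],-1],[[0,0,0],[9.9,-1.36,0],-1],[[0,0,0],[0,0,0],-1]]' 40
```

```text
time: 10.48
tool_pos: [0.4847, 0.0286, 0.0402]
tool_rot: [[-0.991, 0.136, -0.0], [0.136, 0.991, -0.0], [0.0, -0.0, -1.0]]
wrist_force: [-0.4, -0.4, -1.7]
gripper_width: 0.0232
finger_force: 44.6
```

```bash
python3 -m inch '[[[0,0,0],[7.9,-1.08,-0.5],-1],[[0,0,0],[7.9,-1.08,0],-1],[[0,0,0],[7.9,-1.08,0],-1],[[0,0,0],[7.9,-1.08,0],-1],[[0,0,0],[7.9,-1.08,0],-1],[[0,0,0],[0,0,0],-1]]' 40
```

```text
time: 11.22
tool_pos: [0.524, 0.0233, 0.0397]
tool_rot: [[-0.991, 0.135, -0.0], [0.135, 0.991, -0.0], [0.0, -0.0, -1.0]]
wrist_force: [-0.4, -0.3, -1.4]
gripper_width: 0.023
finger_force: 44.6
```

```bash
for i in 1; do python3 -m inch '[[[0,0,0],[3,-0.41,-0.3],-1],[[0,0,0],[3,-0.41,0],-1],[[0,0,0],[2,-0.27,0],-1],[[0,0,0],[0,0,0],-1]]' 40; done
```

```text
time: 11.72
tool_pos: [0.5316, 0.0222, 0.0394]
tool_rot: [[-0.991, 0.135, -0.0], [0.135, 0.991, -0.0], [-0.0, -0.0, -1.0]]
wrist_force: [0.0, -0.4, -0.8]
gripper_width: 0.0233
finger_force: 44.6
```

```bash
python3 -m inch '[[[0,0,0],[1.5,-0.2,0],-1],[[0,0,0],[1.5,-0.2,0],-1],[[0,0,0],[1,-0.14,0],-1],[[0,0,0],[0,0,0],-1]]' 40
```

```text
time: 12.22
tool_pos: [0.5356, 0.0217, 0.0394]
tool_rot: [[-0.991, 0.135, -0.0], [0.135, 0.991, -0.0], [0.0, -0.0, -1.0]]
wrist_force: [0.2, 0.9, -1.4]
gripper_width: 0.0233
finger_force: 44.6
```

```bash
python3 -m inch '[[[0,0,0],[1.5,-0.2,0],-1],[[0,0,0],[1.5,-0.2,0],-1],[[0,0,0],[1,-0.14,0],-1],[[0,0,0],[0,0,0],-1]]' 40
```

```text
time: 12.72
tool_pos: [0.5396, 0.0212, 0.0394]
tool_rot: [[-0.991, 0.135, -0.0], [0.135, 0.991, -0.0], [0.0, -0.0, -1.0]]
wrist_force: [-0.0, -0.0, -0.8]
gripper_width: 0.0233
finger_force: 44.6
```

```bash
python3 -m inch '[[[0,0,0],[1.5,-0.2,0],-1],[[0,0,0],[1.5,-0.2,0],-1],[[0,0,0],[1,-0.14,0],-1],[[0,0,0],[0,0,0],-1]]' 40
```

```text
time: 13.22
tool_pos: [0.5436, 0.0206, 0.0395]
tool_rot: [[-0.991, 0.135, -0.0], [0.135, 0.991, -0.0], [0.0, -0.0, -1.0]]
wrist_force: [-0.3, 0.3, -1.5]
gripper_width: 0.0233
finger_force: 44.6
```

Nose depth is about 70 mm.

```bash
python3 -m inch '[[[0,0,0],[1.5,-0.2,0],-1],[[0,0,0],[1.5,-0.2,0],-1],[[0,0,0],[1,-0.14,0],-1],[[0,0,0],[0,0,0],-1]]' 40
```

```text
time: 13.72
tool_pos: [0.5476, 0.0201, 0.0395]
tool_rot: [[-0.991, 0.135, -0.0], [0.135, 0.991, -0.0], [0.0, -0.0, -1.0]]
wrist_force: [-0.2, -0.6, -0.9]
gripper_width: 0.0235
finger_force: 44.6
```

```bash
python3 -m inch '[[[0,0,0],[1.5,-0.2,0],-1],[[0,0,0],[1.5,-0.2,0],-1],[[0,0,0],[1,-0.14,0],-1],[[0,0,0],[0,0,0],-1]]' 40
```

```text
time: 14.22
tool_pos: [0.5486, 0.0199, 0.0389]
tool_rot: [[-0.991, 0.135, -0.007], [0.135, 0.991, 0.0], [0.007, -0.001, -1.0]]
wrist_force: [-27.0, 0.9, 13.1]
gripper_width: 0.0234
finger_force: 46.4
```

```bash
python3 -m inch '[[[0,0,0],[-2,0.27,0],-1],[[0,0,0],[0,0,0],-1]]' 40;  python3 -m inch '[[[0,0,0],[0,0,0],-0.2],[[0,0,0],[0,0,0],0],[[0,0,0],[0,0,0],0.2]]' 40
```

```text
time: 14.48
tool_pos: [0.5486, 0.0199, 0.0392]
tool_rot: [[-0.991, 0.135, -0.002], [0.135, 0.991, 0.0], [0.002, -0.0, -1.0]]
wrist_force: [-8.8, 1.1, 1.0]
gripper_width: 0.0234
finger_force: 44.7
time: 14.85
tool_pos: [0.5497, 0.0198, 0.0396]
tool_rot: [[-0.991, 0.135, 0.0], [0.135, 0.991, -0.0], [-0.0, -0.0, -1.0]]
wrist_force: [-0.6, -0.6, -0.5]
gripper_width: 0.0511
finger_force: 0.0
```

```bash
python3 -m inch '[[[0,0,0],[0,0,25],0.3],[[0,0,0],[0,0,50],0.3],[[0,0,0],[-20,0,50],0.3],[[0,0,0],[-50,0,20],0.3],[[0,0,0],[-50,0,0],0.3],[[0,0,0],[0,0,0],0.3]]'
python3 - <<'E'
from h import *
im,d,ci=grab('wrist','w4'); cv2.imwrite('pics/w4v.png',cv2.resize(im,(800,600))[...,::-1])
f=load('w4'); g=pts(f); h=cv2.cvtColor(f['im'],cv2.COLOR_RGB2HSV)
b=(h[...,0]>105)&(h[...,0]<128)&(h[...,1]>150)&(g[...,2]>.06)
t=g[b&(abs(g[...,0]-.55)<.05)&(abs(g[...,1]-.02)<.05)]; print('grip top',len(t),np.median(t,0),cv2.minAreaRect(t[:,:2].astype(np.float32)*1000))
k=g[(g[...,2]>.07)&(g[...,2]<.1)&(np.hypot(g[...,0]-.588,g[...,1]+.067)<.02)]; print('knob',len(k),np.percentile(k[:,2],[50,99]) if len(k) else 0)
E
```

```text
time: 15.6
tool_pos: [0.4276, 0.02, 0.1853]
tool_rot: [[-0.991, 0.135, 0.002], [0.135, 0.991, -0.0], [-0.002, -0.0, -1.0]]
wrist_force: [1.3, -0.2, 0.3]
gripper_width: 0.0551
finger_force: 0.0
grip top 361 [0.54357566 0.02010864 0.07100024] ((547.45751953125, 19.762523651123047), (23.11286163330078, 19.929941177368164), 82.06576538085938)
knob 210 [0.08447552 0.08755647]
```

View pics/w4v.png

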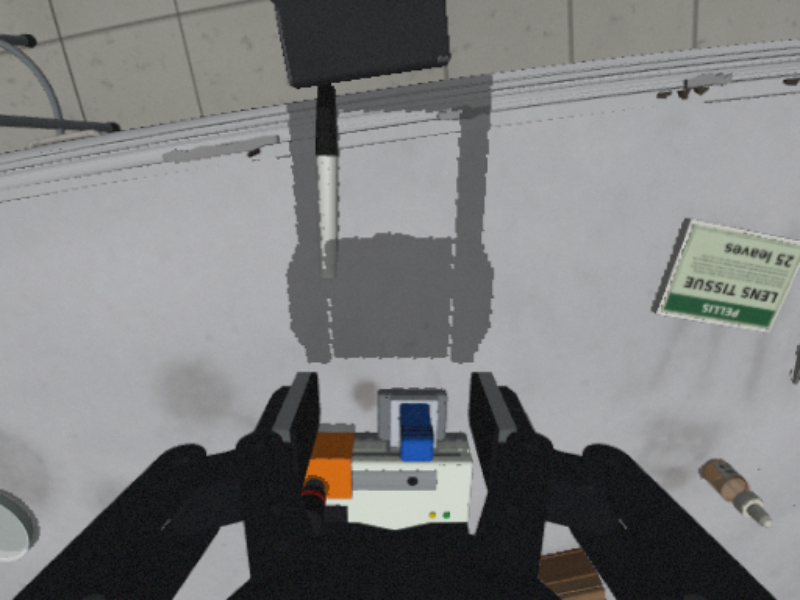

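The carrier's blue grip at (416,430) sits level in the slot, and the knob at (314,495) is down at 87 mm with the cover open. The tissue booklet and the oil bottle look undisturbed. I'm handing the job in.

```bash
python3 -c "
from station import arm; print(arm.job_done())"
```

```text
the job is handed in; nothing more can be done
None
```

The job is handed in after about 16 s of robot time: the cover is open with its knob down in the open-position hole, and the carrier was pushed home until the stop pushed back with 27 N (nose about 75 mm in), then released. I touched none of the bystanders, though the last picture shows only the tissue booklet and the oil bottle.

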